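# Press the keyed shaft into the pulley hub and hold it home

### The job

First throw the red-handled guard lever round until it stands in the notch marked green, so that its orange cover is off the pulley. Then take the bright keyed shaft (yellow mark on its collar) out of the wooden rack, push it into the pulley's bore, turning it until the key slips into the keyway, and keep pushing against the ejector spring until the collar sits flush on the hub. Finish while still gripping the shaft and holding it pressed fully home; leave the plain dark shaft and everything else on the bench alone.

Things in the scene. Friction and masses are not known exactly. Their poses are not given: they have to be found in the camera images.
- guard (a joint): Angle of the guard lever about its vertical pivot, rad; grows counter-clockwise from above, its handle going from the fixture's +y side to its -x side. 0: cover centred over the bore (starts at 0 to 0.3). 1.2: centre of the green notch; 0.6: a white-marked notch, cover still in the way. Travel -0.05 to 1.5. Friction (2 N at the handle) keeps it where left; notches are seen, not felt.
- guard_handle (a point): Centre of the top of the lever's upright red cylindrical handle, 20 mm in diameter and 48 mm tall, standing on the flat lever arm, 75 mm from the pivot axis. A red pointer 16 mm long sticks out beyond the handle.
- pivot (a point): On the lever's vertical pivot axis, 90 mm above the bench. The bore axis lies 85 mm from it, opposite the handle at lever angle 0. The orange cover is a disc 60 mm in diameter, 6 mm thick, 4 mm above the hub face, 85 mm from the pivot opposite the handle.
- notch (a point): Centre of the green mark and its two steel teeth on the dark quadrant, 100 mm from the pivot; the lever is parked when its handle and red pointer lie on the line from the pivot to this point. Axes parallel to the fixture's.
- hub: Stepped aluminium pulley, bore upright, fixed on a green base plate (130 x 270 x 20 mm). Origin on the base plate on the bore axis, z up; the keyway lies along its +x, shown by a yellow mark on the hub face. Its yaw differs from the plate's. Bore 22 mm across; keyway 10.5 mm wide, out to 17 mm from the axis; both 48 mm deep. Hub face 60 mm above the origin, 34 mm in radius; rims below up to 56 mm.
- hub_mouth (a point): Centre of the bore's mouth in the plane of the hub face, 80 mm above the bench.
- ejector (a joint): Travel in m of the brass spring ejector inside the bore; 0 at rest, its top 27 mm below the hub face; about 0.018 with the shaft home. Pushes up with 6 N at rest, about 10 N with the shaft home, so that a shaft let go rises again.
- shaft: Keyed bright steel shaft, about 0.35 kg, 98 mm long, upright in one of the rack's two holes, hanging on its collar. Origin at its lower tip, z up, +x to the key. Taper 7 mm long at the tip (13 to 20 mm), then 20 mm in diameter; collar 44 mm in diameter, 45 to 53 mm above the tip, with a yellow mark over the key; above it to 98 mm a flat tang to grip, 18 mm thick along x, 30 mm wide along y.
- key (a point): Lower end of the brass key, on the shaft's +x side, 11 mm from its axis and 18 mm above its tip. Key 8 mm wide, out to 15 mm from the axis, up to the collar. It enters when the x axes of shaft and hub agree (about 6 degrees of play); otherwise it rests on the hub face with the tip 18 mm inside the bore.
- collar (a point): Centre of the underside of the keyed shaft's collar, 45 mm above its tip; it meets the hub face when the shaft is home.
- rack: Wooden block 70 x 170 x 60 mm fixed on the bench, with two upright holes 35 mm across at 45 mm either way of its centre along its y axis. Origin under its centre. Shafts in it stand with their collars on its top, tips 15 mm above the bench, tangs up to 113 mm.
- plain_shaft: Plain dark shaft without key or yellow mark, otherwise the same size, in the rack's other hole. Stays there.
- hammer: Hammer, 280 mm, lying on the bench. Leave alone.
- screwdriver: Red screwdriver, 190 mm, lying on the bench. Leave alone.
- tape: Roll of grey tape, 104 mm across, 48 mm high. Leave alone.
- carton: Blue and white carton, 60 x 100 x 70 mm. Leave alone.
- wrench: Wrench, 180 mm, lying on the bench. Leave alone.
- spray: Blue can, 56 mm across, 160 mm tall. Leave alone.

How it is judged:
On the way, in this order (a step that is already met when the one before it is completed fails the run):
1. the guard lever stands in the notch marked green (value of joint guard between 1.09 and 1.31 rad and velocity of joint guard between -0.05 and 0.05 rad/s), for 0.2 s.
2. the keyed shaft is lifted out of the rack in the gripper (height (world z) of shaft above 0.07 m and contact force between the fingers and shaft above 1 N), for 0.1 s.
3. the keyed shaft is pressed home in the hub (z of collar in the frame of hub_mouth between -0.004 and 0.002 m and horizontal distance between collar and hub_mouth below 0.003 m and angle between the x axis of shaft and the x axis of hub, either way round below 0.2 rad and angle between shaft's own z axis and vertical below 0.08 rad and value of joint ejector above 0.015 m and contact force between the fingers and shaft above 3 N), for 0.2 s.
At the end, for the whole second after the job is handed in: The guard lever is still within 0.11 rad of the centre of the green notch; the keyed shaft is in the hub, key in the keyway, its collar within 2 mm of the hub face and 3 mm of the axis, ejector pressed down at least 15 mm, shaft still and in contact with the fingers (over 3 N), which hold it there (all of step 3 and value of joint guard between 1.09 and 1.31 rad and linear speed of shaft below 0.01 m/s); the arm keeps its last pose, push and grip.
It fails at once if the plain dark shaft is taken or pushed away (moved more than 30 mm) (distance of plain_shaft from where it was at the start of the episode above 0.03 m).
It fails at once if the hammer, screwdriver, tape, carton, wrench or spray can is disturbed (moved more than 30 mm) (distance of any of hammer, screwdriver, tape, carton, wrench, spray from where it was at the start of the episode above 0.03 m).
It also fails if it takes over 51 s, if anything falls off the work surface, if the arm or the gripper's body presses on something with over 40 N, if the wrist force passes 120 N, or if a joint passes its speed limit or range.

### The arm

A 6-joint arm with a two-finger parallel gripper is mounted at the origin on the work surface. World frame = base frame: x ahead of the robot, y to its left, z up, the work surface at z = 0. Lengths are in m, angles in rad, forces in N, time in s.
With the tool pointing down it reaches from about 0.3 to 0.775 m from the base axis. Payload 14.6 kg.
Tool frame: the origin (TCP) lies at the very end of the fingers, on their centre line; the grasp point (between the pads) lies 19 mm behind it; z points along the fingers, x is the direction in which the jaws open and shut, and the axes are right-handed (so a half turn about z gives the same grasp; the last joint's range is limited). The gripper opens to 94 mm and grips with 3 to 60 N. Pads are 16 mm wide; open, the fingers measure 119 mm over their backs; the gripper's body (75 mm by 177 mm) begins 78 mm behind the grasp point.
Start: joints at [1.13, 0.3, 1.521, -0, 1.321, -0.067], TCP at [0.201, 0.512, 0.205] pointing down, gripper open.
Joint ranges: [-3.03, 3.03], [-0.79, 2.21], [0.23, 2.52], [-1.04, 4.18], [0, 3.07], [-2.55, 2.55]. Speed limits (rad/s): [2.22, 2.22, 2.57, 3.14, 3.14, 3.14].

### API

Orientations are given as [roll, pitch, yaw] about the fixed x, y, z axes, in that order (R = Rz(yaw) Ry(pitch) Rx(roll)).
In Python, from station import ctrl gives the robot as it stands.
- The arm moves only by the shell command python3 -m inch 'ROWS' [FORCE]. ROWS is JSON, one flat list of numbers, 7 for each row, row after row: the shift along the tool's x, y, z in cm, then the turn, a rotation vector about the tool's x, y, z in rad, then the opening, from 0 (shut) to 1 (fully open). In form: [tx, ty, tz, wx, wy, wz, claw, tx, ty, tz, wx, wy, wz, claw, ...]. A call has 1 to 20 rows; each row shifts and turns the commanded pose from where the row before left it, along the tool's axes as they then stand; what a row does not reach is not made up. A row lasts 1/8 s, in which the tool goes at most 62.5 mm and 10.7 degrees, less where a joint would pass 70% of its speed; a pose out of reach is approached as far as the arm can. A call is refused whole if a number of a shift passes 6.25 or a number of a turn 0.188, either way. A call with a gripper value outside its range is refused whole. The fingers move at their own pace and stop on an object; FORCE is the grip in N (left out, the last holds). Time passes only in rows, so rows that do not move let the fingers close. It gives the time, the measured TCP pose, the force and the opening at its end, in the units of the state.
- ctrl.get_obs(): the state, without advancing time (a new reading comes with each control period).
- ctrl.camera(name): name is "scene" or "top" or "wrist"; returns (picture, depth): 420x560x3 uint8, red, green, blue; 420x560 float32, m along the optical axis (not along the pixel's ray), 0 where there is no reading.
- ctrl.camera_params(name): a dict with "vertical_fov" (degrees; the focal length in pixels is half the picture's height over the tangent of half this angle, whatever the lens; pixels are square), "cx", "cy" (the principal point, pixels), "distortion" ([k1, k2, p1, p2, k3] as OpenCV has them; the pictures are not rectified), "camera_from_world" (4x4, takes a point from world to camera coordinates); the wrist camera has in their place "mount" (4x4, takes a point from camera to tool coordinates, whose origin is the TCP and whose axes are the tool frame's). Camera axes: x right, y down, z forward; pixel columns grow to the right and rows downward; lengths in m; the calibration is good to about 2 mm. A picture is of the moment at which its call begins: read the wrist's pose just before it. camera_params takes no time and is no camera call.
- ctrl.hand_in(): hands the job in, once; it reports no verdict.
Trained networks look in the newest picture that a camera, given by its name, has taken for a name from the list of things; names that differ only in an ending like _2 or _b are one class to them, and where a whole thing is asked for, a point or a joint stands for the part that bears it (a point fixed in the world has none). Each returns a list of dicts, best first, with "score" (0 to 1); they miss things now and then, are a little off and sometimes report something else, mostly with a low value. They report only what shows in the picture. A call takes as long as a camera call.
- ctrl.spot_in(camera, label): "bbox" ([centre column, centre row, width, height] in pixels, round what is visible of it).
- ctrl.place_of(camera, label): "centre" ([column, row] in pixels: a listed point, or the origin of a listed thing).
The state is a dict: "time_s": time; "qpos": joint angles; "joint_vel": joint speeds; "tau": joint torques, N m; "ee_pos": TCP position; "eef_rot": TCP orientation; "force": force on the tool from outside, world axes, zero at the start; "moment": the same for the moment, N m; "grip_width": finger opening in m.
Only numpy, scipy, OpenCV 4.12 (cv2) and the standard library are available. Lean on these libraries where they do the work, as an engineer would, in place of code of your own. Each camera call takes 0.05 s, during which the arm holds its last target. There are 200 camera calls.

## Working session

There is one attempt and no reset: what is moved stays moved. The work goes in short steps, Python scripts to look and compute and a shell command to move; the robot and the scene stay as the last step left them, time stands still between calls to the robot, and variables do not carry over. Pictures are saved under pics/ and viewed, about 8 in all and at most 12, crops included, and the job is handed in when it is done.

```bash
ls; mkdir -p pics; cat > h.py <<'E'
import numpy as np, cv2
from scipy.spatial.transform import Rotation as R
from station import ctrl
def K(name):
    p=ctrl.camera_params(name); f=210/np.tan(np.radians(p["vertical_fov"])/2)
    return p,np.array([[f,0,p["cx"]],[0,f,p["cy"]],[0,0,1.]]),np.array(p["distortion"],float)
def wfc(name,obs=None):
    p=ctrl.camera_params(name)
    if "camera_from_world" in p: return np.linalg.inv(np.array(p["camera_from_world"]))
    o=obs or ctrl.get_obs(); T=np.eye(4); T[:3,:3]=R.from_euler("xyz",o["eef_rot"]).as_matrix(); T[:3,3]=o["ee_pos"]
    return T@np.array(p["mount"])
def ray(name,px,obs=None):
    p,k,d=K(name); u=cv2.undistortPoints(np.array([[px]],float),k,d)[0,0]
    T=wfc(name,obs); return T[:3,3],T[:3,:3]@np.array([u[0],u[1],1.])
def atz(name,px,z,obs=None):
    o,r=ray(name,px,obs); return o+r*(z-o[2])/r[2]
def atd(name,px,depth,obs=None):
    o,r=ray(name,px,obs); return o+r*depth
def save(name,fn):
    im,d=ctrl.camera(name); cv2.imwrite("pics/"+fn+".png",im[:,:,::-1]); np.save("pics/"+fn+".npy",d); return im,d
E
python3 - <<'E'
from h import *
print(ctrl.get_obs())
Z=dict(guard_handle=None,pivot=.09,hub_mouth=.08,notch=None,shaft=None,plain_shaft=None,rack=None,collar=.06,key=None,hub=None)
ims=[]
for c in("top","scene"):
    im,d=save(c,c+"0"); ims.append(im)
    print(c,wfc(c)[:3,3].round(3))
    for l in Z:
        for q in ctrl.place_of(c,l)[:2]:
            u,v=q["centre"]; dd=d[min(419,max(0,int(v))),min(559,max(0,int(u)))]
            print(c,l,round(q["score"],2),np.round([u,v],1),"depthpt",atd(c,(u,v),dd).round(3), atz(c,(u,v),Z[l]).round(3) if Z[l] else "")
E
```

```text
pics
{'time_s': 0.0, 'qpos': array([ 1.13042251e+00,  3.00444448e-01,  1.52159169e+00, -1.66370740e-05,
        1.32069940e+00, -6.66389293e-02]), 'joint_vel': array([-0.0004259 ,  0.0008948 ,  0.00065792,  0.00042352,  0.00105879,
        0.0012806 ]), 'tau': array([ 4.48531136e-03, -5.31849360e+01, -3.52722681e+01,  7.09970389e-02,
        2.46166351e-02, -9.72675525e-05]), 'ee_pos': array([0.2007148 , 0.51178079, 0.20489646]), 'eef_rot': array([-3.14153263e+00,  1.14141673e-03,  1.19706560e+00]), 'force': array([ 0.72650825,  0.92045633, -0.98689522]), 'moment': array([-0.0236438 ,  0.03035181, -0.00059638]), 'grip_width': 0.09363932962676881}
top [3.000e-01 1.000e-03 1.255e+00]
top guard_handle 0.92 [178.2 203.1] depthpt [0.575 0.271 0.066] 
top pivot 0.69 [211.3 207.9] depthpt [0.554 0.175 0.09 ] [0.554 0.175 0.09 ]
top pivot 0.47 [118.8 246.1] depthpt [0.467 0.457 0.001] [0.455 0.425 0.09 ]
top hub_mouth 0.89 [241.6 204.3] depthpt [0.563 0.094 0.086] [0.564 0.094 0.08 ]
top notch 0.94 [198.3 241.3] depthpt [0.467 0.212 0.073] 
top shaft 0.79 [369.9 243.3] depthpt [ 0.452 -0.252  0.057] 
top plain_shaft 0.56 [442.9 234.2] depthpt [ 0.479 -0.477  0.01 ] 
top plain_shaft 0.53 [343.6 238.6] depthpt [ 0.463 -0.176  0.089] 
top rack 0.78 [359.6 243.5] depthpt [ 0.453 -0.224  0.057] 
top rack 0.71 [240.9 204.8] depthpt [0.561 0.095 0.086] 
top collar 0.53 [378.2 244.4] depthpt [ 0.443 -0.264  0.107] [ 0.448 -0.274  0.06 ]
top hub 0.74 [241.6 210.2] depthpt [0.545 0.093 0.093] 
top hub 0.19 [324.8 284.5] depthpt [ 0.346 -0.129  0.016] 
scene [ 1.338 -0.973  1.023]
```

```bash
python3 - <<'E'
import cv2
a=cv2.imread("pics/top0.png"); cv2.imwrite("pics/v1.png",cv2.resize(a[150:330,80:480],None,fx=2,fy=2,interpolation=cv2.INTER_CUBIC))
E
```

```text
(no output)
```

View pics/v1.png

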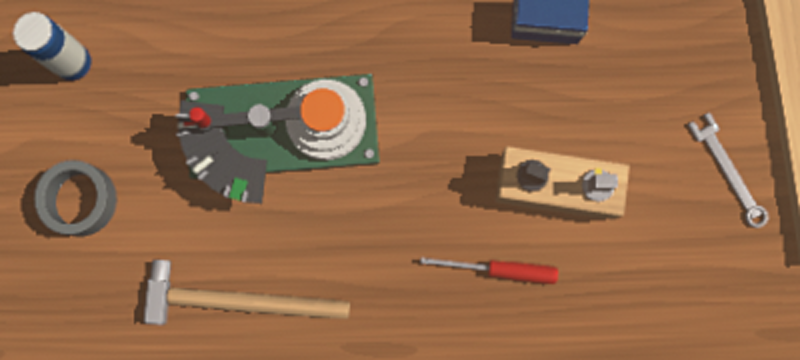

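View pics/scene0.png

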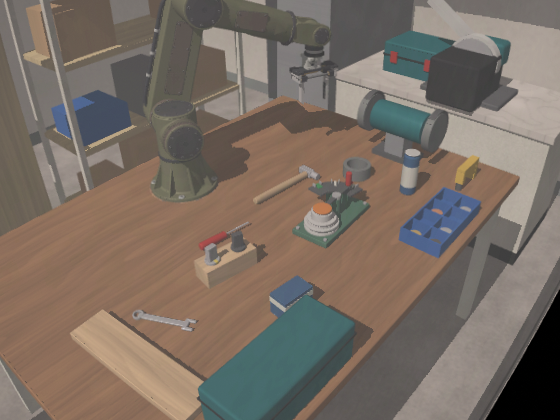

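```bash
cat >> h.py <<'E'
def delta(pos,yaw,obs=None):
    "total turn about tool z, then shift in tool axes AFTER turn, and before turn (cm)"
    o=obs or ctrl.get_obs(); d=np.array(pos)-o["ee_pos"]; y0=o["eef_rot"][2]
    f=lambda y: np.round(100*(R.from_euler("xyz",[np.pi,0,y]).as_matrix().T@d),2)
    w=(yaw-y0+np.pi)%(2*np.pi)-np.pi
    print("turn wz",round(-w,3),"shift after turn",f(yaw),"shift before turn",f(y0))
E
python3 - <<'E'
from h import *
print(np.array(ctrl.camera_params("wrist")["mount"]).round(3),ctrl.camera_params("wrist")["vertical_fov"])
delta([.47,.18,.36],0.4)
delta([.47,.18,.36],1.2)
E
```

```text
[[ 1.    -0.001  0.     0.   ]
 [ 0.     0.961  0.278 -0.081]
 [-0.001 -0.278  0.961 -0.179]
 [ 0.     0.     0.     1.   ]] 69.41530008493588
turn wz 0.797 shift after turn [ 11.86  41.06 -15.46] shift before turn [-21.08  37.18 -15.46]
turn wz -0.003 shift after turn [-21.19  37.12 -15.46] shift before turn [-21.08  37.18 -15.46]
```

```bash
python3 -m inch '[0,0,-2.6,0,0,0.183,1, 0,0,-2.6,0,0,0.183,1, 0,0,-2.6,0,0,0.183,1, 0,0,-2.6,0,0,0.183,1, 0,0,-2.6,0,0,0.183,1, 0,0,-2.6,0,0,0.183,1, 2.35,3.57,0,0,0,0,1, 2.35,3.57,0,0,0,0,1, 2.35,3.57,0,0,0,0,1, 2.35,3.57,0,0,0,0,1, 2.35,3.57,0,0,0,0,1, 2.35,3.57,0,0,0,0,1, 2.35,3.57,0,0,0,0,1, 2.35,3.57,0,0,0,0,1, 2.35,3.57,0,0,0,0,1, 2.35,3.57,0,0,0,0,1]'
python3 - <<'E'
from h import *
o=ctrl.get_obs(); im,d=save("wrist","w1")
Z=dict(guard_handle=.135,pivot=.09,hub_mouth=.08,notch=.08)
for l in Z:
    for q in ctrl.place_of("wrist",l)[:2]:
        u,v=q["centre"]; dd=d[min(419,max(0,int(v))),min(559,max(0,int(u)))]
        print(l,round(q["score"],2),np.round([u,v],1),"depthpt",atd("wrist",(u,v),dd,o).round(3), atz("wrist",(u,v),Z[l],o).round(3))
E
```

```text
time_s: 3.1
ee_pos: [0.4707, 0.1787, 0.3616]
eef_rot: [-3.142, -0.0, 0.099]
force: [-0.1, -0.3, 0.6]
grip_width: 0.0939
guard_handle 0.88 [344.8 127.6] depthpt [0.545 0.258 0.137] [0.546 0.258 0.135]
pivot 0.96 [336.7 182.5] depthpt [0.554 0.178 0.094] [0.555 0.178 0.09 ]
hub_mouth 0.58 [328.4 234.8] depthpt [0.554 0.093 0.091] [0.557 0.089 0.08 ]
notch 0.94 [277.9 152.9] depthpt [0.462 0.211 0.073] [0.462 0.212 0.08 ]
```

View pics/w1.png

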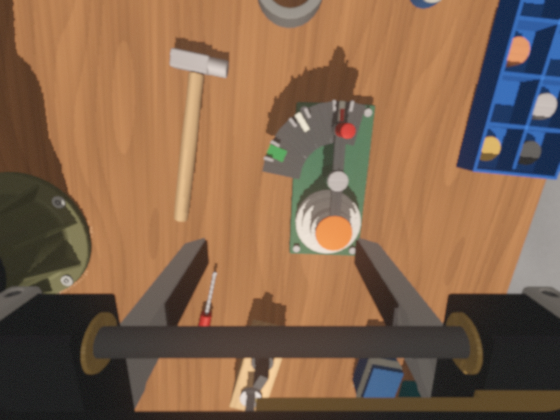

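```bash
python3 -m inch '[2.75,-2.28,0,0,0,0,1, 2.75,-2.28,0,0,0,0,1, 2.75,-2.28,0,0,0,0,1, 0,0,4.2,0,0,0,1, 0,0,4.2,0,0,0,1, 0,0,4.2,0,0,0,1, 0,0,4.2,0,0,0,0.9, 0,0,4.2,0,0,0,0.6, 0,0,4.2,0,0,0,0.4, 0,0,0,0,0,0,0.3, 0,0,0,0,0,0,0, 0,0,0,0,0,0,0, 0,0,0,0,0,0,0]' 8
python3 - <<'E'
from h import *
o=ctrl.get_obs(); im,d=save("wrist","w2")
Z=dict(guard_handle=.137,pivot=.09,hub_mouth=.08,notch=.08)
for l in Z:
    for q in ctrl.place_of("wrist",l)[:1]:
        u,v=q["centre"]
        print(l,round(q["score"],2),np.round([u,v],1), atz("wrist",(u,v),Z[l],o).round(4))
E
```

```text
time_s: 4.97
ee_pos: [0.5457, 0.2564, 0.1107]
eef_rot: [-3.141, -0.002, 0.099]
force: [0.6, 0.3, 0.2]
grip_width: 0.0282
guard_handle 0.56 [286.4 272.3] [0.5486 0.2564 0.137 ]
pivot 0.86 [283.9 329.8] [0.5552 0.1822 0.09  ]
notch 0.69 [161.9 286.4] [0.4578 0.2047 0.08  ]
```

```bash
python3 -m inch '[0,0,0,0,0,0,0, 0,0,0,0,0,0,0, -0.75,0.04,0,0,0,-0.1,0, -0.75,0.04,0,0,0,-0.1,0, -0.75,0.04,0,0,0,-0.1,0, -0.75,0.04,0,0,0,-0.1,0, -0.75,0.04,0,0,0,-0.1,0, -0.75,0.04,0,0,0,-0.1,0, -0.75,0.04,0,0,0,-0.1,0, -0.75,0.04,0,0,0,-0.1,0, -0.75,0.04,0,0,0,-0.1,0, -0.75,0.04,0,0,0,-0.1,0,0,0,0,0,0,0,0]'
python3 - <<'E'
from h import *
o=ctrl.get_obs(); im,d=save("wrist","w3")
Z=dict(guard_handle=.137,pivot=.09,hub_mouth=.08,notch=.075)
P={}
for l in Z:
    for q in ctrl.place_of("wrist",l)[:1]:
        u,v=q["centre"]; P[l]=atz("wrist",(u,v),Z[l],o)
        print(l,round(q["score"],2),np.round([u,v],1), P[l].round(4))
E
```

```text
time_s: 6.85
ee_pos: [0.4866, 0.2148, 0.1102]
eef_rot: [3.14, -0.001, 1.1]
force: [4.0, -3.4, 5.9]
grip_width: 0.0197
guard_handle 0.85 [282.6 272.5] [0.4873 0.2156 0.137 ]
pivot 0.71 [281.5 332.9] [0.5561 0.18   0.09  ]
notch 0.71 [256.1 210.7] [0.4633 0.2063 0.075 ]
```

View pics/w3.png

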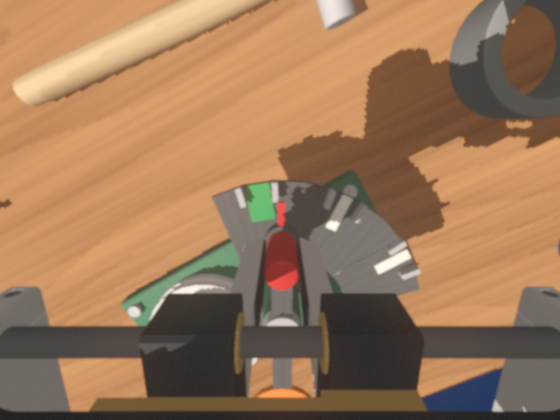

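```bash
python3 -m inch '[-0.64,0.03,0,0,0,-0.085,0, -0.64,0.03,0,0,0,-0.085,0, 0,0,0,0,0,0,0]'
python3 - <<'E'
from h import *
o=ctrl.get_obs(); im,d=save("wrist","w4")
a=im[150:360,150:430,::-1]; cv2.imwrite("pics/w4c.png",cv2.resize(a,None,fx=2.5,fy=2.5))
Z=dict(guard_handle=.137,pivot=.09,hub_mouth=.08,notch=.075)
for l in Z:
    for q in ctrl.place_of("wrist",l)[:1]:
        u,v=q["centre"]
        print(l,round(q["score"],2),np.round([u,v],1), atz("wrist",(u,v),Z[l],o).round(4))
E
```

```text
time_s: 7.48
ee_pos: [0.4819, 0.2031, 0.1102]
eef_rot: [3.14, -0.001, 1.269]
force: [3.4, -2.8, 5.7]
grip_width: 0.0196
guard_handle 0.68 [279.3 273.9] [0.4828 0.2021 0.137 ]
pivot 0.74 [280.3 333.5] [0.5565 0.1796 0.09  ]
notch 0.96 [280.9 208.5] [0.4642 0.2089 0.075 ]
```

View pics/w4c.png

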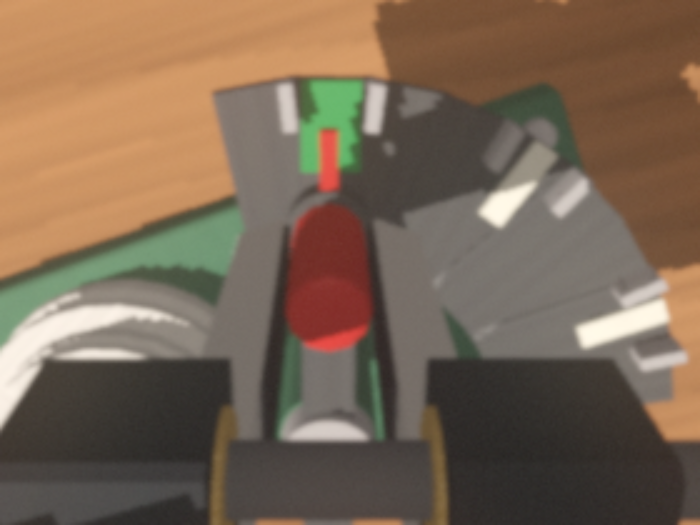

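```bash
python3 -m inch '[0,0,0,0,0,0,0.5, 0,0,0,0,0,0,0.5, 0,0,-2,0,0,0,0.5, 0,0,-5,0,0,0,0.5, 0,0,-5,0,0,0,1, -2.65,3.62,-3,0,0,0,1, -2.65,3.62,-2,0,0,0,1, -2.65,3.62,0,0,0,0,1, 0,0,0,0,0,0,1]'
python3 - <<'E'
from h import *
o=ctrl.get_obs(); im,d=save("wrist","w5"); print(o["ee_pos"],o["eef_rot"])
a=im[60:360,80:480,::-1]; cv2.imwrite("pics/w5c.png",cv2.resize(a,None,fx=2,fy=2))
Z=dict(guard_handle=.137,pivot=.09,hub_mouth=.08,notch=.075,hub=.02)
for l in Z:
    for q in ctrl.place_of("wrist",l)[:1]:
        u,v=q["centre"]
        print(l,round(q["score"],2),np.round([u,v],1), atz("wrist",(u,v),Z[l],o).round(4))
E
```

```text
time_s: 8.85
ee_pos: [0.562, 0.0933, 0.2786]
eef_rot: [-3.14, 0.001, 1.266]
force: [-0.6, -0.1, -0.7]
grip_width: 0.0927
[0.56202336 0.09329534 0.27863851] [-3.14039021e+00  6.63202323e-04  1.26593793e+00]
guard_handle 0.76 [360.3  91.4] [0.4823 0.201  0.137 ]
pivot 0.82 [347.8 162.5] [0.5559 0.1802 0.09  ]
hub_mouth 0.85 [284.3 188. ] [0.5651 0.097  0.08  ]
notch 0.63 [354.2  71. ] [0.458  0.2154 0.075 ]
hub 0.61 [278.1 176. ] [0.558  0.0903 0.02  ]
```

View pics/w5c.png

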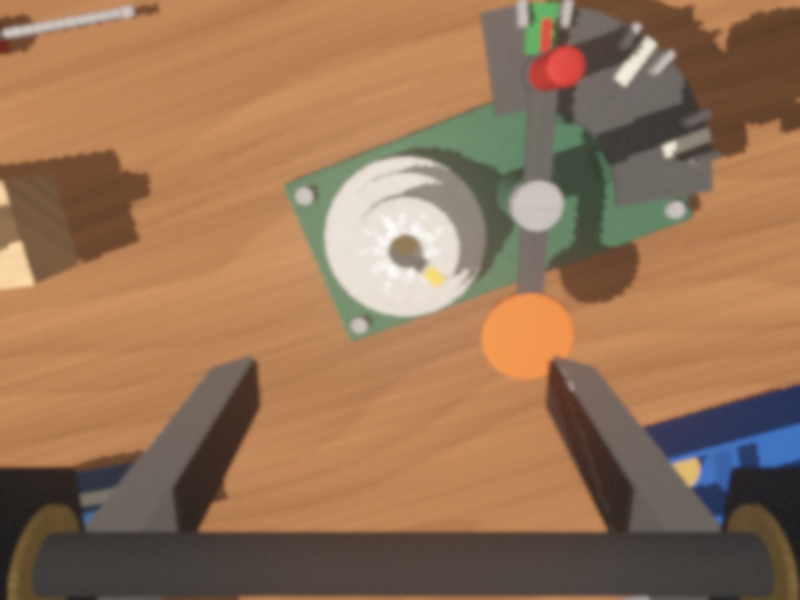

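```bash
python3 - <<'E'
from h import *
o=ctrl.get_obs(); im=cv2.imread("pics/w5.png"); hsv=cv2.cvtColor(im,cv2.COLOR_BGR2HSV)
m=cv2.inRange(hsv,(20,110,120),(35,255,255)); m[:160]=0;m[220:]=0;m[:,:260]=0;m[:,330:]=0
v,u=np.nonzero(m); print(len(u),u.mean(),v.mean(),u.min(),u.max(),v.min(),v.max())
y=atz("wrist",(u.mean(),v.mean()),.08,o)
d=np.load("pics/w5.npy"); T=wfc("wrist",o)
# face from depth
p,k,dist=K("wrist"); vv,uu=np.mgrid[150:230,240:330]
pts=cv2.undistortPoints(np.stack([uu.ravel(),vv.ravel()],1).astype(float)[:,None],k,dist)[:,0]
D=d[150:230,240:330].ravel(); W=(T[:3,:3]@np.c_[pts*D[:,None],D].T).T+T[:3,3]
s=(W[:,2]>.074)&(W[:,2]<.088)&(np.hypot(W[:,0]-.563,W[:,1]-.095)<.05); F=W[s]; print(s.sum(),np.median(F[:,2]))
c,r=cv2.minEnclosingCircle(F[:,:2].astype(np.float32)*1000); print("face circle",c,r,"mean",F.mean(0))
lo=(W[:,2]<.072)&(np.hypot(W[:,0]-.563,W[:,1]-.096)<.016); L=W[lo]; print("bore low pts",lo.sum(),L[:,:2].mean(0))
m2=np.zeros_like(m); g=cv2.cvtColor(im,cv2.COLOR_BGR2GRAY)
dark=(g<130)&(np.hypot(*(np.mgrid[0:420,0:560]-np.array([185,282])[:,None,None]))<14)
a,b=np.nonzero(dark); print("dark",dark.sum(),b.mean(),a.mean(),atz("wrist",(b.mean(),a.mean()),.08,o))
print("yellow",y)
for B in ([.5625,.095],[.5651,.097],np.array(c)/1000): print(B,np.linalg.norm(y[:2]-B),np.degrees(np.arctan2(*(y[:2]-B)[::-1])))
E
```

```text
39 296.8205128205128 197.87179487179486 293 301 195 201
1922 0.08037652387111324
face circle (560.0880737304688, 99.14553833007812) 34.04090881347656 mean [0.55891671 0.09936044 0.08028923]
bore low pts 218 [0.56544001 0.09798057]
dark 132 282.5984848484849 185.72727272727272 [0.56081199 0.09869563 0.08      ]
yellow [0.58148009 0.11147775 0.08      ]
[0.5625, 0.095] 0.025134833018961182 40.963199098950774
[0.5651, 0.097] 0.021861207486688947 41.472263944727096
[0.56008807 0.09914554] 0.024692136119247032 29.96287163257833
```

```bash
python3 -m inch '[0,0,0,0,0,0.178,1, 0,0,0,0,0,0.178,1, 0,0,0,0,0,0.178,1, 0,0,0,0,0,0.178,1, 0,0,0,0,0,0.178,1, 0,0,0,0,0,0.178,1, -2.03,3.65,0,0,0,0,1, -2.03,3.65,0,0,0,0,1, -2.03,3.65,0,0,0,0,1, -2.03,3.65,0,0,0,0,1, -2.03,3.65,0,0,0,0,1, -2.03,3.65,0,0,0,0,1, -2.03,3.65,0,0,0,0,1, -2.03,3.65,0,0,0,0,1, -2.03,3.65,0,0,0,0,1, 0,0,0,0,0,0,1]'
python3 - <<'E'
from h import *
o=ctrl.get_obs(); im,d=save("wrist","w6"); print(o["ee_pos"],o["eef_rot"])
a=im[60:360,80:480,::-1]; cv2.imwrite("pics/w6c.png",cv2.resize(a,None,fx=2,fy=2))
Z=dict(shaft=.015,collar=.06,plain_shaft=.015,rack=0,key=.033)
for l in Z:
    for q in ctrl.place_of("wrist",l)[:1]:
        u,v=q["centre"]
        print(l,round(q["score"],2),np.round([u,v],1), atz("wrist",(u,v),Z[l],o).round(4))
p,k,dist=K("wrist"); T=wfc("wrist",o); vv,uu=np.mgrid[0:420,0:560]
pts=cv2.undistortPoints(np.stack([uu.ravel(),vv.ravel()],1).astype(float)[:,None],k,dist)[:,0]
D=d.ravel(); W=(T[:3,:3]@np.c_[pts*D[:,None],D].T).T+T[:3,3]
s=(W[:,2]>.106)&(W[:,2]<.118)&(np.abs(W[:,0]-.45)<.08)&(W[:,1]<-.1)&(W[:,1]>-.33)
n,lab=cv2.connectedComponents(s.reshape(420,560).astype(np.uint8))
for i in range(1,n):
    q=W[(lab==i).ravel()]
    if len(q)>30: print(len(q),q.mean(0).round(4),[np.round(t,1) for t in cv2.minAreaRect((q[:,:2]*1000).astype(np.float32))])
hsv=cv2.cvtColor(im,cv2.COLOR_RGB2HSV); m=cv2.inRange(hsv,(22,130,120),(35,255,255)).ravel()>0
q=m&(W[:,2]>.055)&(W[:,2]<.08)&(np.hypot(W[:,0]-.448,W[:,1]+.265)<.04); print("yellow",q.sum(),W[q].mean(0), uu.ravel()[q].mean(),vv.ravel()[q].mean())
E
```

```text
time_s: 11.15
ee_pos: [0.4471, -0.2643, 0.2794]
eef_rot: [-3.142, 0.0, 0.199]
force: [0.6, 0.8, -0.3]
grip_width: 0.0939
[ 0.44710756 -0.26428501  0.27936017] [-3.14158896e+00  2.04903510e-04  1.98819237e-01]
shaft 0.94 [283.5 181.7] [ 0.4518 -0.2702  0.015 ]
collar 0.81 [286.3 192.5] [ 0.4563 -0.2752  0.06  ]
plain_shaft 0.6 [307.  127.5] [ 0.4688 -0.1873  0.015 ]
rack 0.95 [291.1 157.8] [ 0.4564 -0.2351  0.    ]
460 [ 0.4702 -0.1861  0.1126] [array([ 470.3, -186.2]), array([29.8, 18. ]), np.float64(66.1)]
385 [ 0.4544 -0.2737  0.1124] [array([ 454.5, -274.6]), array([30.2, 17.8]), np.float64(88.3)]
yellow 20 [ 0.47188408 -0.27498695  0.06865036] 297.95 196.1
```

View pics/w6c.png

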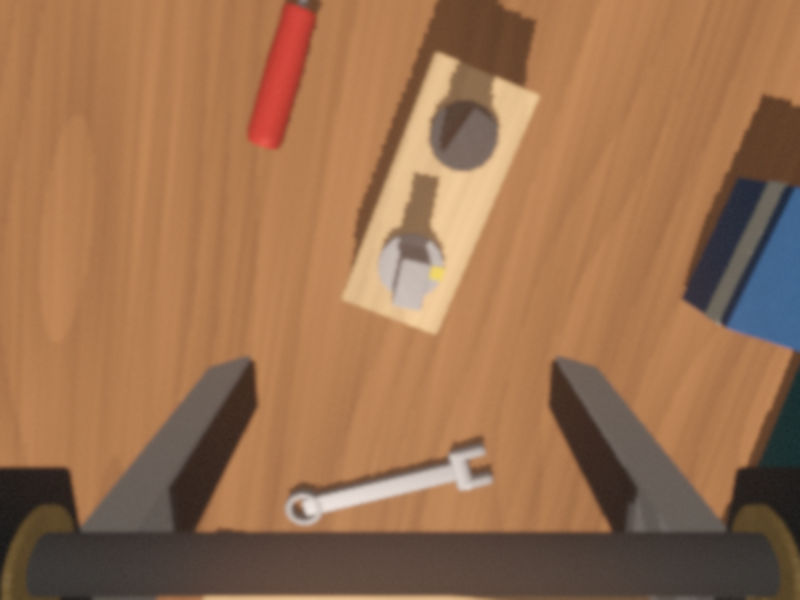

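```bash
python3 -m inch '[0,0,0,0,0,0.115,1, 0,0,0,0,0,0.115,1, 0.77,1.01,2.7,0,0,0,1, 0,0,4.5,0,0,0,1, 0,0,4.5,0,0,0,1, 0,0,4.5,0,0,0,1, 0,0,3,0,0,0,0.7, 0,0,1.5,0,0,0,0.5, 0,0,0,0,0,0,0.3, 0,0,0,0,0,0,0, 0,0,0,0,0,0,0, 0,0,0,0,0,0,0, 0,0,0,0,0,0,0, 0,0,0,0,0,0,0]' 50
```

```text
time_s: 13.2
ee_pos: [0.4551, -0.2734, 0.0725]
eef_rot: [3.142, 0.0, -0.029]
force: [3.6, -0.4, 2.3]
grip_width: 0.0174
```

```bash
python3 -m inch '[0,0,-2,0,0,0,0, 0,0,-5,0,0,0,0, 0,0,-5,0,0,0,0, 0,0,-5,0,0,0,0, 1.05,-4.17,0,0,0,0,0, 1.05,-4.17,0,0,0,0,0, 1.05,-4.17,0,0,0,0,0, 1.05,-4.17,0,0,0,0,0, 1.05,-4.17,0,0,0,0,0, 1.05,-4.17,0,0,0,0,0, 1.05,-4.17,0,0,0,0,0, 1.05,-4.17,0,0,0,0,0, 1.05,-4.17,0,0,0,0,0, 0,0,0,0,0,-0.146,0, 0,0,0,0,0,-0.146,0, 0,0,0,0,0,-0.146,0, 0,0,0,0,0,-0.146,0, 0,0,4,0,0,0,0, 0,0,2.5,0,0,0,0, 0,0,0,0,0,0,0]'
python3 - <<'E'
from h import *
o=ctrl.get_obs(); im,d=save("wrist","w7"); print(o["ee_pos"],o["eef_rot"])
a=im[120:400,140:420,::-1]; cv2.imwrite("pics/w7c.png",cv2.resize(a,None,fx=2,fy=2))
E
```

```text
time_s: 15.7
ee_pos: [0.5595, 0.0989, 0.1755]
eef_rot: [-3.14, 0.004, 0.555]
force: [1.1, 0.2, -3.0]
grip_width: 0.0175
[0.55950125 0.09891321 0.17548945] [-3.13973991  0.00391501  0.5549858 ]
```

View pics/w7c.png

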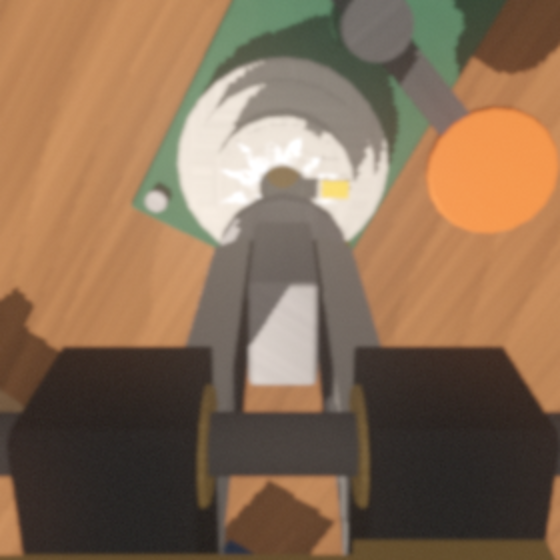

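```bash
python3 - <<'E'
from h import *
o=ctrl.get_obs(); im=cv2.imread("pics/w7.png"); d=np.load("pics/w7.npy"); T=wfc("wrist",o); p,k,dist=K("wrist")
vv,uu=np.mgrid[0:420,0:560]; pts=cv2.undistortPoints(np.stack([uu.ravel(),vv.ravel()],1).astype(float)[:,None],k,dist)[:,0]
D=d.ravel(); W=(T[:3,:3]@np.c_[pts*D[:,None],D].T).T+T[:3,3]
near=np.hypot(W[:,0]-.56,W[:,1]-.099)
s=(W[:,2]>.076)&(W[:,2]<.085)&(near<.045); print(s.sum(),np.median(W[s,2]))
# outer edge circle: algebraic fit on boundary of face visible, upper part only
mask=s.reshape(420,560).astype(np.uint8); cs=max(cv2.findContours(mask,cv2.RETR_EXTERNAL,cv2.CHAIN_APPROX_NONE)[0],key=cv2.contourArea)[:,0]
P=np.array([W[v*560+u,:2] for u,v in cs]); r=np.hypot(*(P-[.56,.099]).T); P=P[(r>.029)&(r<.039)]
from scipy.optimize import least_squares
f=least_squares(lambda c:np.hypot(*(P-c).T)-.034,[.56,.099],loss="soft_l1",f_scale=.001); c=f.x; print("face centre",c,len(P),np.abs(f.fun).mean())
hsv=cv2.cvtColor(im,cv2.COLOR_BGR2HSV); m=(cv2.inRange(hsv,(20,110,120),(35,255,255)).ravel()>0)&(near<.04)
u,v=uu.ravel()[m],vv.ravel()[m]; Y=np.array([atz("wrist",(a,b),.08,o)[:2] for a,b in zip(u,v)]); y=Y.mean(0)
print(m.sum(),u.mean(),v.mean(),"mark",y,"rect",cv2.minAreaRect((Y*1000).astype(np.float32)))
br=(W[:,2]<.07)&(near<.02)&(vv.ravel()<215); print("low pts",br.sum(),W[br].mean(0), "r of mark",np.linalg.norm(y-c),"yaw",np.arctan2(*(y-c)[::-1]))
for u,v in((282,210),(279,209)): print(atz("wrist",(u,v),.08,o))
for q in ctrl.place_of("wrist","hub_mouth")[:1]: print(q, atz("wrist",q["centre"],.08,o))
E
```

```text
2300 0.08118426441795304
face centre [0.56231526 0.09570481] 151 0.0007324284055030653
80 307.225 213.9625 mark [0.58394785 0.10815431] rect ((584.1701049804688, 108.24237060546875), (10.546980857849121, 5.993679046630859), 31.80019187927246)
low pts 268 [0.56629052 0.09335713 0.05371442] r of mark 0.024959142959184114 yaw 0.5222080973120835
[0.56141635 0.09882896 0.08      ]
[0.55847294 0.09816959 0.08      ]
{'centre': [280.9, 214.6], 'score': 0.89} [0.56293866 0.0943831  0.08      ]
```

```bash
python3 -m inch '[0,0.17,2,0,0,0,0, 0,0,1.5,0,0,0,0, 0,0,0.5,0,0,0,0, 0,0,0.4,0,0,0,0, 0,0,0.4,0,0,0,0, 0,0,0.4,0,0,0,0, 0,0,0,0,0,0,0]'
```

```text
time_s: 16.68
ee_pos: [0.5613, 0.0976, 0.1252]
eef_rot: [-3.141, 0.0, 0.555]
force: [0.8, 0.9, -2.5]
grip_width: 0.018
```

```bash
for i in 1 2; do python3 -m inch '[0,0,0.2,0,0,0,0, 0,0,0.2,0,0,0,0, 0,0,0,0,0,0,0]'; done
```

```text
time_s: 17.05
ee_pos: [0.5613, 0.0976, 0.1213]
eef_rot: [-3.141, 0.0, 0.555]
force: [-1.2, -0.1, -4.2]
grip_width: 0.0174
time_s: 17.42
ee_pos: [0.5613, 0.0976, 0.1172]
eef_rot: [-3.141, 0.0, 0.555]
force: [-1.3, -0.5, -4.9]
grip_width: 0.0179
```

```bash
for i in 1 2 3; do python3 -m inch '[0,0,0.15,0,0,0,0, 0,0,0.15,0,0,0,0, 0,0,0,0,0,0,0]'; done
```

```text
time_s: 17.8
ee_pos: [0.5613, 0.0976, 0.1143]
eef_rot: [-3.142, 0.0, 0.555]
force: [-1.4, -0.4, -3.2]
grip_width: 0.0176
time_s: 18.18
ee_pos: [0.5614, 0.0976, 0.1112]
eef_rot: [-3.141, 0.0, 0.555]
force: [-2.4, -0.3, -3.5]
grip_width: 0.018
time_s: 18.55
ee_pos: [0.5615, 0.0976, 0.1089]
eef_rot: [3.141, -0.0, 0.555]
force: [-4.8, -0.3, 2.8]
grip_width: 0.018
```

```bash
python3 -m inch '[-0.04,-0.03,0.2,0,0,0,0, 0,0,0.2,0,0,0,0, 0,0,0.2,0,0,0,0, 0,0,0,0,0,0,0]';  python3 -m inch '[0,0,0.2,0,0,0,0, 0,0,0.2,0,0,0,0, 0,0,0.2,0,0,0,0, 0,0,0,0,0,0,0]'
```

```text
time_s: 19.05
ee_pos: [0.5613, 0.0976, 0.1031]
eef_rot: [3.141, -0.001, 0.555]
force: [-3.5, -0.5, 4.0]
grip_width: 0.0178
time_s: 19.55
ee_pos: [0.5613, 0.0976, 0.0971]
eef_rot: [3.141, -0.001, 0.555]
force: [-3.9, -1.8, 5.3]
grip_width: 0.0178
```

```bash
python3 -m inch '[-0.03,-0.02,0.15,0,0,0,0, 0,0,0.15,0,0,0,0, 0,0,0,0,0,0,0]';  python3 -m inch '[0,0,0.1,0,0,0,0, 0,0,0,0,0,0,0]';  python3 -m inch '[0,0,0.1,0,0,0,0, 0,0,0,0,0,0,0]'
```

```text
time_s: 19.92
ee_pos: [0.5613, 0.0976, 0.0944]
eef_rot: [3.141, -0.002, 0.555]
force: [-2.6, -1.3, 5.9]
grip_width: 0.0178
time_s: 20.18
ee_pos: [0.5613, 0.0976, 0.0935]
eef_rot: [3.14, -0.002, 0.555]
force: [-3.8, -2.4, 7.4]
grip_width: 0.0176
time_s: 20.42
ee_pos: [0.5613, 0.0976, 0.0926]
eef_rot: [3.141, -0.002, 0.555]
force: [-3.2, -1.7, 8.7]
grip_width: 0.0177
```

```bash
python3 -m inch '[0,0,0.1,0,0,0,0, 0,0,0,0,0,0,0]';  python3 -m inch '[0,0,0.1,0,0,0,0, 0,0,0,0,0,0,0]'
```

```text
time_s: 20.68
ee_pos: [0.5613, 0.0976, 0.0925]
eef_rot: [3.14, -0.002, 0.555]
force: [-9.0, -2.3, 18.7]
grip_width: 0.0177
time_s: 20.92
ee_pos: [0.5613, 0.0976, 0.0925]
eef_rot: [3.14, -0.002, 0.555]
force: [-13.4, -3.0, 28.7]
grip_width: 0.0179
```

```bash
python3 -m inch '[0,0,0,0,0,0,0, 0,0,0,0,0,0,0, 0,0,0,0,0,0,0]'; python3 - <<'E'
from h import *
im,d=save("wrist","w8"); t,_=save("top","t8")
a=cv2.resize(im[100:400,130:430,::-1],(600,600))[:,:]; b=cv2.resize(t[170:260,150:270,::-1],(200,150))
a[:150,:200]=b; cv2.imwrite("pics/w8c.png",a); print(ctrl.get_obs()["force"],ctrl.get_obs()["moment"])
E
```

```text
time_s: 21.3
ee_pos: [0.5614, 0.0976, 0.0925]
eef_rot: [3.14, -0.003, 0.555]
force: [-13.4, -3.4, 28.8]
grip_width: 0.0178
[-13.24304957  -2.94674754  29.59861836] [-0.81175764  3.12690176 -0.03279141]
```

View pics/w8c.png

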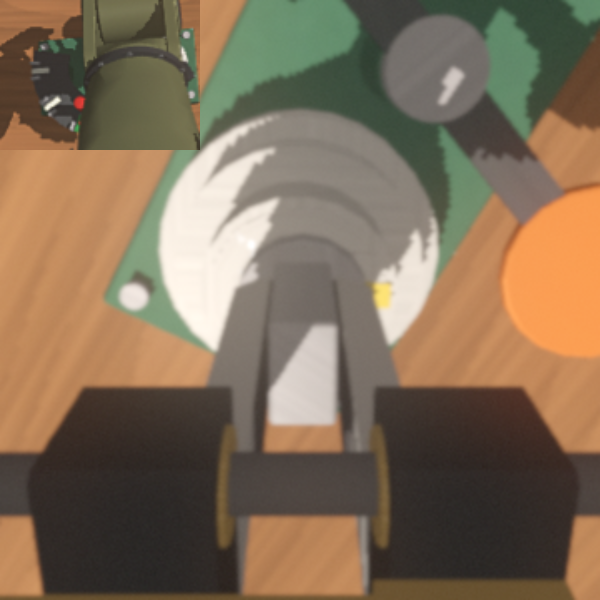

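```bash
python3 -c "
from station import ctrl
print(ctrl.hand_in())"
```

```text
the job is handed in; nothing more can be done
None
```

I finished the task and handed it in at about 21.4 s of the 51 s allowed; the hand-in reports no verdict.

- **Guard lever:** I gripped the red handle and swung it into the green notch. The close-up showed the pointer centred between the two teeth. The last picture shows the orange cover still clear of the pulley, but the notch itself was out of clear view then.
- **Shaft:** I took the keyed shaft from the rack and lowered it into the bore at a yaw of 0.555 rad. The key went in without any searching turn.
- **Pressed home:** The push met the spring, then a hard stop at TCP height 0.0925 m, exactly the height worked out for the collar flush on the hub. The last picture shows the collar down on the hub face.
- **Final hold:** The shaft is still gripped with 50 N commanded and pressed down with about 29 N.

**Checks that disagreed:**
- My two camera estimates of the bore centre differed by about 4 mm, so I used a point between them. The shaft went in there with little side force.
- A side force of about 13 N remains at the end, with a tool tilt of about 0.003 rad, well under the 0.08 rad limit.
- I could not measure the ejector's travel directly; I inferred it from the height of the hard stop.

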